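# Fit the T-handled hex key into the recessed plug

## Robot

A 7-joint arm with a two-finger parallel gripper is mounted at the origin on a cart in front of the work surface, level with it; the furniture and walls round the work are solid. World frame = base frame: x ahead of the robot, y to its left, z up, the work surface at z = 0. Lengths are in m, angles in rad, forces in N, time in s.
With the tool pointing down it reaches from about 0.4 to 0.875 m from the base axis. Payload 19.3 kg.
Tool frame: the origin (TCP) lies on the mounting face of the last link; the fingertips stand 173 mm ahead of it and the grasp point (between the pads) lies 155 mm ahead of it (bot.grip_point_offset is the distance from the TCP to the grasp point, in m); z points along the fingers, y is the line along which they close (so a half turn about z gives the same grasp; the last joint's range is limited). The gripper opens to 85 mm and grips with 20 to 120 N. Pads are 22 mm wide; open, the fingers measure 114 mm over their backs; the gripper's body (76 mm by 85 mm) begins 54 mm behind the grasp point. The pads swing forward as they close: fully open they stand 13 mm farther back than shut.
Start: joints at [-1.369, 0.521, -0.036, 1.599, 0.021, 1.021, -0.113], TCP at [0.168, 0.602, 0.405] pointing down, gripper open.
Joint ranges: [-2.91, 2.91], [-0.3, 2.13], [-1.5, 1.42], [0.17, 2.43], [-1.26, 4.41], [0.16, 1.93], [-2.52, 2.52]. Speed limits (rad/s): [1.89, 1.89, 2.39, 2.39, 3.01, 3.01, 3.01].

## Interface

Orientations are given as [roll, pitch, yaw] about the fixed x, y, z axes, in that order (R = Rz(yaw) Ry(pitch) Rx(roll)).
In Python, from workcell import bot gives the robot as it stands.
- The arm moves only by the tool arm_command, never from a script. Its argument "deltas" is a list of rows, each a list of 3 entries, a list of its own where there are three numbers: the shift along the tool's x, y, z in cm, then the turn, a rotation vector about the tool's x, y, z in rad, then the finger opening in cm, from 0 to 8.54. In form: [[[tx, ty, tz], [rx, ry, rz], claw], ...]. A call has 1 to 20 rows; each row shifts and turns the commanded pose from where the row before left it, along the tool's axes as they then stand; what a row does not reach is not made up. A row lasts 1/10 s, in which the tool goes at most 50 mm and 8.59 degrees, less where a joint would pass 70% of its speed; a pose out of reach is approached as far as the arm can. A call with a gripper value outside its range is refused whole. The fingers move at their own pace and stop on an object; "newtons" is the grip in N (left out, the last holds). Time passes only in rows, so rows that do not move let the fingers close. It gives the time, the measured TCP pose, the force, the opening and the grip force at its end, in the units of the state.
- bot.observe(): the state, without advancing time (a new reading comes with each control period).
- bot.grab_frame(name): name is "scene" or "top"; returns a dict with "frame" (384x512x3 uint8, red, green, blue), "K" (3x3 intrinsics, pixels), "k1" (the pictures are not rectified: a ray, as slopes to the right and down, at radius r is drawn at 1 + k1 r^2 times it, then the intrinsics apply), "rvec" (rotation vector, rad) and "tvec" (3), from world to camera coordinates, as OpenCV has them. Camera axes: x right, y down, z forward; pixel columns grow to the right and rows downward; lengths in m; the calibration is good to about 2 mm. A picture is of the moment at which its call begins. There is no depth.
- bot.job_done(): hands the job in; it is judged then, once.
Trained networks look in a picture, given as the dict that the camera call returned (one of the last four; its "shot" number tells which), for a name from the list of things; names that differ only in an ending like _2 or _b are one class to them, and where a whole thing is asked for, a point or a joint stands for the part that bears it (a point fixed in the world has none). Each returns a list of dicts, best first, with "p" (0 to 1); they miss things now and then, are a little off and sometimes report something else, mostly with a low value. They report only what shows in the picture. A call takes as long as a camera call. They do not tell look-alikes from the thing itself.
- bot.find_in(name, picture): "rect" ([left, top, width, height] in pixels, round what is visible of it).
- bot.mark_of(name, picture): "at" ([column, row] in pixels: a listed point, or the origin of a listed thing).
The state is a dict: "clock": time; "qpos": joint angles; "qd": joint speeds; "joint_efforts": joint torques, N m; "position": TCP position; "tool_rot": TCP orientation; "force": force on the tool from outside, world axes, zero at the start; "moment": the same for the moment, N m; "grip_width": finger opening in m; "finger_force": force on a finger pad.
Only numpy, scipy, OpenCV 4.12 (cv2) and the standard library are available. Lean on these libraries where they do the work, as an engineer would, in place of code of your own. Each camera call takes 0.05 s, during which the arm holds its last target. There are 200 camera calls.

## Task

Take the orange T-handled hex key out of the tool stand and put it upright down the brass-lined bore of the valve block, turning it until its hexagon drops fully home into the plug recessed at the bottom. Then let go and leave it standing there; leave the blue-handled tool in the stand.

Things in the scene. Friction and masses are not known exactly. Their poses are not given: they have to be found in the camera images.
- hex_tool_grip (a point): Centre of the cross-bar of the orange T-handled hex key, upright in either hole of the stand; z up, y along the bar. Bar 76 (y) x 18 (x) x 22 (z) mm; round 14 mm stem below; at the lower end a steel hexagon, 30 mm across flats, 34.6 across corners, 26 mm high, two flats parallel to the bar. Its flat end is 110 mm below this point. About 0.22 kg.
- round_tool_grip (a point): Centre of the cross-bar of the blue T-handled tool in the stand's other hole: same size, but a round 34 mm end that fits no plug. Not needed, but its bar's top stands 131 mm above the worktop, so lift the key's end over it. z up, y along the bar.
- tool_stand: Fixed grey stand, 64 x 186 (y) x 45 mm high, origin at the centre of its underside. Two loose round 38 mm holes, 110 mm apart along y and 35 mm deep: a tool must rise 35 mm to come clear.
- bore_mouth (a point): Centre of the brass bore's mouth, 52 mm above the worktop, on the fixed aluminium valve block (90 x 106 mm); z up. Funnel 54 mm wide, narrowing in 18 mm to a 36 mm hole. Plug face 32 mm down; the hexagon socket in it (32 mm across flats, 12 mm deep) does not turn; its angle varies and is not given; it takes the key within about 9 deg. Bar centre above this point: 78 mm on the face, 66 mm home.
Not all that is in view belongs to the job. Of the things like the part that bears hex_tool_grip, leave any that is white; of the rest the larger one is meant.

How it is judged:
By the outcome, as a careful person would: the job done as asked, in the order asked, and still so for the second after the job is handed in, with the robot touching nothing.
It also fails if it takes over 48 s, if anything falls off the work surface, if the arm or the gripper's body presses on something with over 40 N, if the wrist force passes 120 N, or if a joint passes its speed limit or range.

## Working session

There is one attempt and no reset: what is moved stays moved. The work goes in short steps, Python scripts to look and compute and a tool call to move; the robot and the scene stay as the last step left them, time stands still between calls to the robot, and variables do not carry over. Pictures are saved under pics/ and viewed, at most 10 in all, crops included, and the job is handed in when it is done.

Besides the shell and the picture viewer there is one more tool, called after ">>>" as name([rows], argument=value, ...), one row to a line, values as JSON. arm_command: Moves the arm, as the interface text tells. Its arguments: {"type":"object","properties":{"deltas":{"type":"array","items":{"type":"array"}},"newtons":{"type":"number"}},"required":["deltas"]}

```bash
mkdir -p pics; cat > h.py <<'E'
import numpy as np, cv2
from workcell import bot
def ray(f,uv):
    K=np.array(f["K"]);k1=f["k1"]
    d=np.array([(uv[0]-K[0,2])/K[0,0],(uv[1]-K[1,2])/K[1,1]])
    s=d.copy()
    for _ in range(30): s=d/(1+k1*(s@s))
    R=cv2.Rodrigues(np.array(f["rvec"],float))[0];t=np.array(f["tvec"],float).ravel()
    return -R.T@t, R.T@np.array([s[0],s[1],1])
def atz(f,uv,z):
    o,d=ray(f,uv); return o+d*(z-o[2])/d[2]
def proj(f,p):
    R=cv2.Rodrigues(np.array(f["rvec"],float))[0];c=R@np.array(p)+np.array(f["tvec"],float).ravel()
    s=c[:2]/c[2]; s=s*(1+f["k1"]*(s@s));K=np.array(f["K"])
    return np.array([K[0,0]*s[0]+K[0,2],K[1,1]*s[1]+K[1,2]])
def tri(f,a,g,b):
    o1,d1=ray(f,a);o2,d2=ray(g,b)
    s=np.linalg.lstsq(np.c_[d1,-d2],o2-o1,rcond=None)[0]
    p,q=o1+s[0]*d1,o2+s[1]*d2
    return (p+q)/2,np.linalg.norm(p-q)
def save(f,n,crop=None,s=1):
    im=f["frame"][:,:,::-1]
    if crop: x,y,w,h=crop; im=im[y:y+h,x:x+w]
    cv2.imwrite("pics/"+n,cv2.resize(im,None,fx=s,fy=s,interpolation=cv2.INTER_CUBIC))
E
python3 - <<'E'
from h import *
np.set_printoptions(precision=4,suppress=True)
fs={n:bot.grab_frame(n) for n in("scene","top")}
big=np.vstack([fs["scene"]["frame"],fs["top"]["frame"]])[:,:,::-1]
for n,f in fs.items():
    save(f,n+"1.png",s=1.5)
    print(n,"cam",ray(f,(256,192))[0])
    for k in("hex_tool_grip","round_tool_grip","tool_stand","bore_mouth"):
        print(k,[(np.round(m["at"],1),round(m["p"],2)) for m in bot.mark_of(k,f)][:5], [(np.round(m["rect"]),round(m["p"],2)) for m in bot.find_in(k,f)][:5] if k!="bore_mouth" else "")
s=bot.observe();print(s)
E
```

```text
scene cam [-0.4533  0.6032  0.5259]
hex_tool_grip [(array([157.3, 259. ]), 0.92), (array([148.5, 186.6]), 0.77), (array([206.9, 226.9]), 0.73)] [(array([130., 180.,  40.,  41.]), 0.79), (array([199., 222.,  13.,  38.]), 0.71), (array([144., 248.,  25.,  50.]), 0.56)]
round_tool_grip [(array([198.7, 179.1]), 0.62)] [(array([183., 171.,  36.,  43.]), 0.81)]
tool_stand [(array([176.5, 235.5]), 0.58)] [(array([132., 205.,  91.,  45.]), 0.56)]
bore_mouth [(array([324.2, 179.5]), 0.97)] 
top cam [0.2091 0.1444 1.2095]
hex_tool_grip [(array([162.7, 239.7]), 0.57), (array([179. , 162.1]), 0.53), (array([206.9, 217.2]), 0.52)] [(array([167., 155.,  28.,  22.]), 0.65), (array([203., 208.,  10.,  19.]), 0.56)]
round_tool_grip [(array([222. , 168.7]), 0.64)] [(array([170., 162.,  70.,  28.]), 0.69), (array([205., 164.,  32.,  20.]), 0.6)]
tool_stand [(array([208.6, 176.9]), 0.97), (array([180.5, 161.5]), 0.15)] [(array([170., 160.,  70.,  30.]), 0.6)]
bore_mouth [(array([343.3, 175. ]), 0.63)] 
{'clock': 0.8, 'qpos': array([-1.3692,  0.5214, -0.0363,  1.5995,  0.0212,  1.0212, -0.1128]), 'qd': array([ 0.0005,  0.002 , -0.0008,  0.0003, -0.0003,  0.0005, -0.0003]), 'joint_efforts': array([  0.0003, -92.6794,   1.9783, -37.0254,   0.0179,   0.002 ,
         0.    ]), 'position': array([0.1678, 0.602 , 0.4047]), 'tool_rot': array([-3.1415,  0.    ,  2.8698]), 'force': array([ 0.134 , -0.2902, -0.6116]), 'moment': array([-0.0344,  0.0288, -0.0235]), 'finger_force': 0.0, 'grip_width': 0.08546086715925454}
```

View pics/scene1.png

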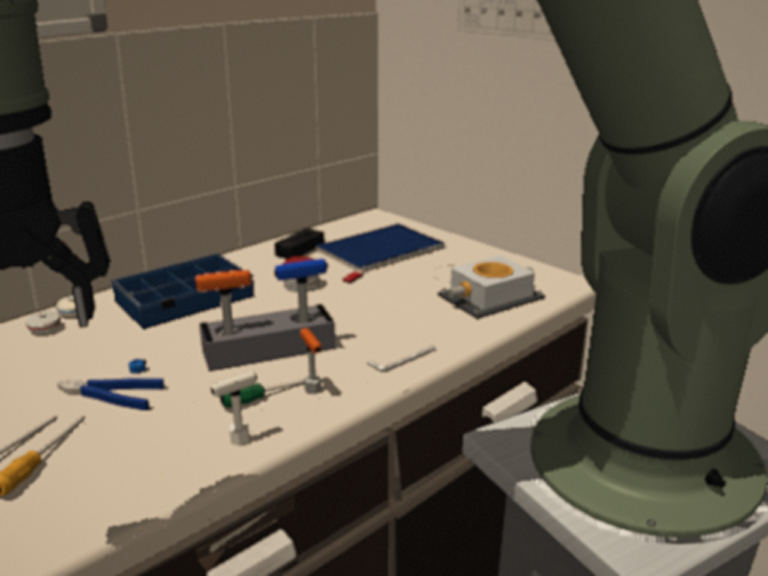

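View pics/top1.png

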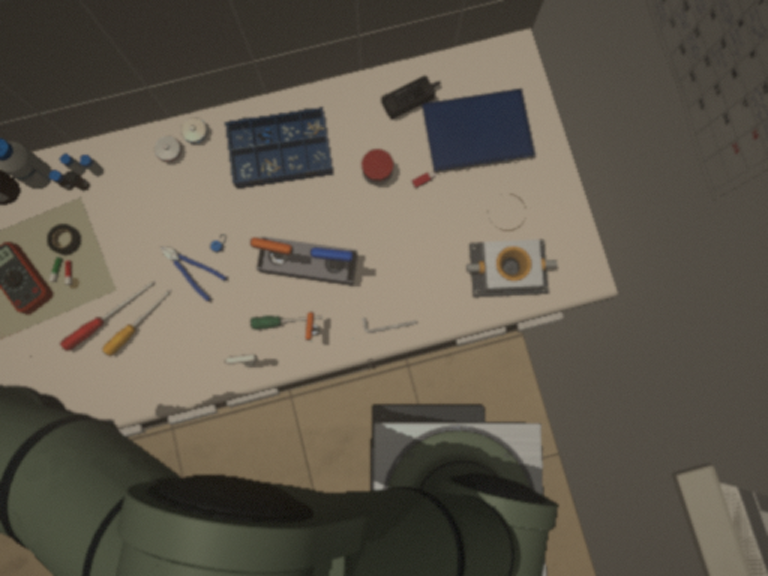

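Candidates for the orange key:
- Large orange T in the stand: scene (148,187), top (179,162).
- Small orange T standing on the bench: scene (207,227), top (207,217).
- White T: scene (157,259), top (163,240).

I choose the first. It is orange, larger and in the stand beside the blue tool.

```bash
python3 - <<'E'
from h import *
np.set_printoptions(precision=4,suppress=True)
T=bot.grab_frame("top");S=bot.grab_frame("scene")
print("tri hex",tri(S,(148.5,186.6),T,(179,162.1)))
print("tri round",tri(S,(198.7,179.1),T,(222,168.7)))
print("tri bore",tri(S,(324.2,179.5),T,(343.3,175)), "z=.052:",atz(S,(324.2,179.5),.052),atz(T,(343.3,175),.052))
print("stand",atz(T,(208.6,176.9),0))
print("small",tri(S,(206.9,226.9),T,(206.9,217.2)),"white",tri(S,(157.3,259),T,(162.7,239.7)))
def bar(f,rect,lo,hi,z):
    x,y,w,h=rect; hsv=cv2.cvtColor(f["frame"],cv2.COLOR_RGB2HSV)[y:y+h,x:x+w]
    m=cv2.inRange(hsv,lo,hi);c=cv2.findNonZero(m).reshape(-1,2).astype(float)
    r=cv2.minAreaRect(c.astype(np.float32));b=cv2.boxPoints(r)+[x,y]
    w=np.array([atz(f,p,z)[:2] for p in c+[x,y]]);mu=w.mean(0);v=np.linalg.svd(w-mu,full_matrices=0)[2][0]
    pr=(w-mu)@v
    return len(c),mu,np.degrees(np.arctan2(v[1],v[0])),np.ptp(pr), mu+v*(pr.max()+pr.min())/2
print("bar T",bar(T,(160,150,40,25),(0,130,70),(18,255,255),.131))
print("bar S",bar(S,(125,175,46,25),(0,130,70),(18,255,255),.131))
print("blue T",bar(T,(200,158,42,20),(105,120,60),(125,255,255),.131))
g=[cv2.resize(T["frame"][145:205,310:370],(480,480),interpolation=cv2.INTER_CUBIC)]
cv2.imwrite("pics/bore1.png",cv2.convertScaleAbs(g[0][:,:,::-1],alpha=1.5))
a=cv2.resize(T["frame"][145:195,160:250],(720,400),interpolation=cv2.INTER_CUBIC)[:,:,::-1]
cv2.imwrite("pics/stand1.png",cv2.convertScaleAbs(a,alpha=1.3))
E
```

```text
tri hex (array([0.4695, 0.3473, 0.121 ]), np.float64(0.0056509113677629666))
tri round (array([0.4542, 0.2358, 0.1195]), np.float64(0.004818698858015703))
tri bore (array([ 0.4544, -0.1033,  0.0497]), np.float64(0.011822617280435673)) z=.052: [ 0.4529 -0.0947  0.052 ] [ 0.4505 -0.1076  0.052 ]
stand [0.4547 0.283  0.    ]
small (array([0.3264, 0.2774, 0.0751]), np.float64(0.001238012418693909)) white (array([0.2647, 0.3983, 0.0723]), np.float64(0.002520594101588316))
bar T (153, array([0.4644, 0.3439]), np.float64(-102.60659707309524), np.float64(0.0707510006993188), array([0.4645, 0.3444]))
bar S (404, array([0.4463, 0.3515]), np.float64(80.08879964972789), np.float64(0.0741737442096626), array([0.4462, 0.3508]))
blue T (98, array([0.4502, 0.2379]), np.float64(-96.39095885439951), np.float64(0.0673921251432874), array([0.4501, 0.2368]))
```

View pics/bore1.png

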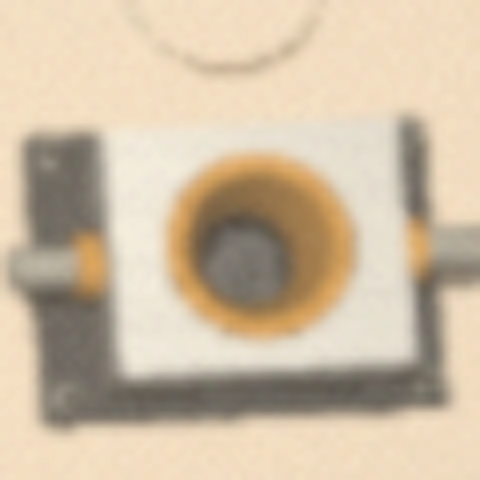

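View pics/stand1.png

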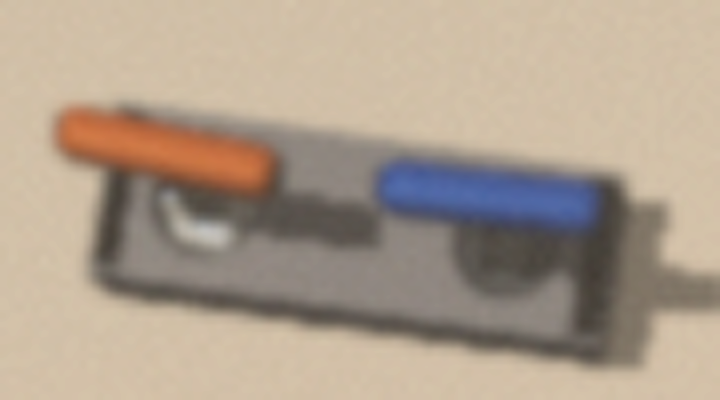

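The crop shows the large orange bar over the steel-hex hole of the stand, at stand1 crop (165,150), with blue at (490,195). The choice is confirmed. The bore floor is too dark to read the socket's angle. I turn the tool first.

>>> arm_command([
  [[0, 0, 0], [0, 0, 0.125], 8.54],
  [[0, 0, 0], [0, 0, 0.125], 8.54],
  [[0, 0, 0], [0, 0, 0.125], 8.54],
  [[0, 0, 0], [0, 0, 0.125], 8.54],
  [[0, 0, 0], [0, 0, 0.125], 8.54],
  [[0, 0, 0], [0, 0, 0.125], 8.54],
  [[0, 0, 0], [0, 0, 0.125], 8.54],
  [[0, 0, 0], [0, 0, 0.125], 8.54],
  [[0, 0, 0], [0, 0, 0.125], 8.54],
  [[0, 0, 0], [0, 0, 0.125], 8.54],
  [[0, 0, 0], [0, 0, 0.125], 8.54],
  [[0, 0, 0], [0, 0, 0.125], 8.54],
])

```text
clock: 2.1
position: [0.1678, 0.6021, 0.4047]
tool_rot: [-3.142, -0.0, 1.365]
force: [0.1, -0.5, -0.0]
grip_width: 0.0853
finger_force: 0.0
```

```bash
cat >> h.py <<'E'
from scipy.spatial.transform import Rotation as Ro
def togo(grip,psi=None):
    s=bot.observe();R=Ro.from_euler("xyz",s["tool_rot"]).as_matrix()
    g=s["position"]+R[:,2]*bot.grip_point_offset
    d=R.T@(np.array(grip)-g)*100
    print("t",round(s["clock"],2),"grip",g.round(4),"rot",s["tool_rot"].round(4),"F",np.round(s["force"],1),"M",np.round(s["moment"],2),"w",round(s["grip_width"],4),"q7",s["qpos"][6].round(2))
    print("togo cm",d.round(2),"tilt",np.round(R[:,2],4), "dyaw tool", None if psi is None else round(float(-(psi-s["tool_rot"][2])),4))
E
python3 - <<'E'
from h import *
np.set_printoptions(precision=4,suppress=True)
T=bot.grab_frame("top");S=bot.grab_frame("scene")
for n,f,(x,y,w,h) in(("T",T,(325,160,35,32)),("S",S,(305,165,50,30))):
    hsv=cv2.cvtColor(f["frame"],cv2.COLOR_RGB2HSV)[y:y+h,x:x+w]
    m=cv2.inRange(hsv,(10,110,60),(25,255,255))
    k,l,st,_=cv2.connectedComponentsWithStats(m);i=1+st[1:,4].argmax()
    c=cv2.findContours((l==i).astype(np.uint8),0,1)[0][0]
    hull=cv2.convexHull(c);e=cv2.fitEllipse(c);print(n,st[i],e[0]+np.array([x,y]),e[1], atz(f,e[0]+np.array([x,y]),.052))
    W=np.array([atz(f,p.ravel()+[x,y],.052)[:2] for p in hull]); (cx,cy),r=cv2.minEnclosingCircle(W.astype(np.float32)*1000);print("enc",cx,cy,r)
for k in("hex_tool_grip","bore_mouth","tool_stand"):
    for f,n in((T,"T"),(S,"S")):print(k,n,[(np.round(m["at"],1),round(m["p"],2)) for m in bot.mark_of(k,f)][:3])
togo((.467,.346,.25),np.radians(78.5))
E
```

```text
T [  6   5  23  22 267] [342.1065 175.3326] (20.941505432128906, 21.90613555908203) [ 0.4495 -0.1041  0.052 ]
enc 449.4255676269531 -104.07429504394531 32.11079025268555
S [ 11  10  26  10 214] [328.2733 179.4758] (9.297012329101562, 25.724302291870117) [ 0.4481 -0.1037  0.052 ]
enc 448.9629821777344 -104.10059356689453 33.18634033203125
hex_tool_grip T [(array([181.4, 159.6]), 0.72), (array([207. , 217.6]), 0.64)]
hex_tool_grip S [(array([156.2, 257.3]), 0.97), (array([208.3, 226.9]), 0.89), (array([148.7, 188.3]), 0.8)]
bore_mouth T [(array([346. , 176.3]), 0.69)]
bore_mouth S [(array([329., 180.]), 0.85)]
tool_stand T [(array([206.9, 176.7]), 0.82)]
tool_stand S [(array([175.4, 234.5]), 0.78)]
t 2.5 grip [0.1679 0.602  0.25  ] rot [-3.1415 -0.      1.3714] F [-0.3 -0.4 -0.2] M [ 0.   -0.01  0.06] w 0.0853 q7 -1.42
togo cm [-19.17  34.39  -0.  ] tilt [-0.0001  0.0001 -1.    ] dyaw tool 0.0013
```

>>> arm_command([
  [[-1.9, 3.4, 0], [0, 0, 0], 8.54],
  [[-1.9, 3.4, 0], [0, 0, 0], 8.54],
  [[-1.9, 3.4, 0], [0, 0, 0], 8.54],
  [[-1.9, 3.4, 0], [0, 0, 0], 8.54],
  [[-1.9, 3.4, 0], [0, 0, 0], 8.54],
  [[-1.9, 3.4, 0], [0, 0, 0], 8.54],
  [[-1.9, 3.4, 0], [0, 0, 0], 8.54],
  [[-1.9, 3.4, 0], [0, 0, 0], 8.54],
  [[-1.9, 3.4, 0], [0, 0, 0], 8.54],
  [[-1.9, 3.4, 0], [0, 0, 0], 8.54],
  [[0, 0, 0], [0, 0, 0], 8.54],
  [[0, 0, 0], [0, 0, 0], 8.54],
])

```text
clock: 3.7
position: [0.4635, 0.3473, 0.4047]
tool_rot: [-3.142, -0.0, 1.369]
force: [-0.1, 0.8, -1.0]
grip_width: 0.0851
finger_force: 0.0
```

```bash
python3 - <<'E'
from h import *
togo((.466,.345,.118),np.radians(78.5))
S=bot.grab_frame("scene");save(S,"s2.png",(90,110,180,140),4)
E
```

```text
t 3.7 grip [0.4635 0.3473 0.25  ] rot [-3.1415 -0.      1.3688] F [-0.1  0.8 -1. ] M [ 0.01  0.02 -0.05] w 0.0851 q7 -0.75
togo cm [-0.18  0.29 13.2 ] tilt [-1.e-04  0.e+00 -1.e+00] dyaw tool -0.0013
```

View pics/s2.png

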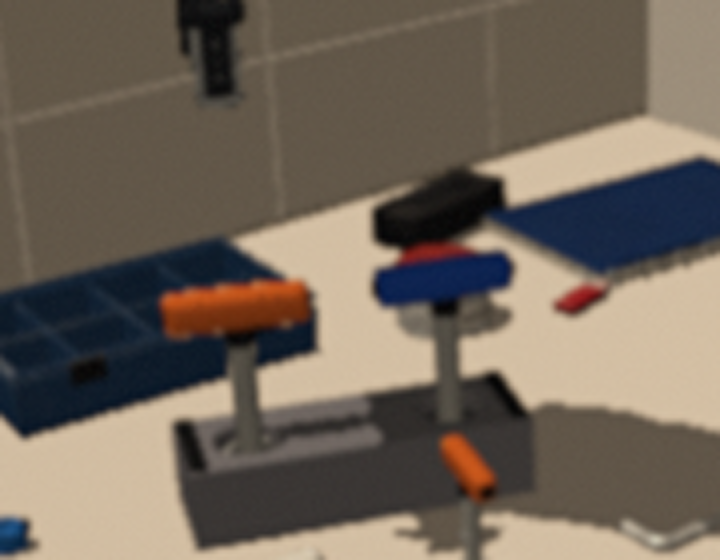

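The fingers at crop (217,90) hang above the orange bar at (236,308). I descend and grip.

>>> arm_command([
  [[-0.1, 0.3, 2.5], [0, 0, 0], 8.54],
  [[0, 0, 2.5], [0, 0, 0], 8.54],
  [[0, 0, 2.5], [0, 0, 0], 8.54],
  [[0, 0, 2.5], [0, 0, 0], 8.54],
  [[0, 0, 2.0], [0, 0, 0], 8.54],
  [[0, 0, 1.2], [0, 0, 0], 8.54],
  [[0, 0, 0], [0, 0, 0], 8.54],
  [[0, 0, 0], [0, 0, 0], 5],
  [[0, 0, 0], [0, 0, 0], 3],
  [[0, 0, 0], [0, 0, 0], 2.2],
  [[0, 0, 0], [0, 0, 0], 1],
  [[0, 0, 0], [0, 0, 0], 1],
  [[0, 0, 0], [0, 0, 0], 1],
  [[0, 0, 0], [0, 0, 0], 1],
  [[0, 0, 0], [0, 0, 0], 1],
  [[0, 0, 0], [0, 0, 0], 1],
], newtons=50)

```text
clock: 5.35
position: [0.466, 0.3465, 0.2731]
tool_rot: [3.141, -0.001, 1.37]
force: [0.6, -0.9, 6.7]
grip_width: 0.0173
finger_force: 49.8
```

```bash
python3 - <<'E'
from h import *
togo((.466,.345,.265),np.radians(78.5))
S=bot.grab_frame("scene");save(S,"s3.png",(90,110,180,140),4)
E
```

```text
t 5.35 grip [0.4661 0.3466 0.1184] rot [ 3.1410e+00 -7.0000e-04  1.3696e+00] F [ 0.6 -0.9  6.7] M [-0.1  -0.18 -0.01] w 0.0173 q7 -0.68
togo cm [ -0.15   0.03 -14.66] tilt [ 7.e-04  6.e-04 -1.e+00] dyaw tool -0.0005
```

View pics/s3.png

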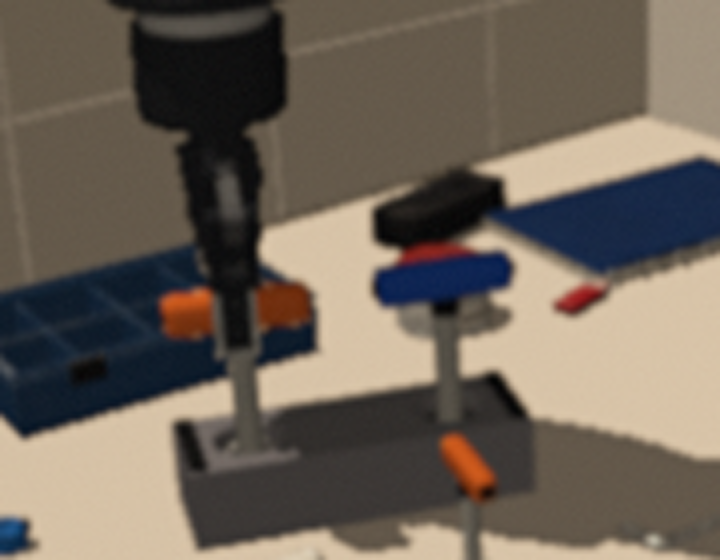

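The fingers hold the bar at mid-length, crop (236,310), with width 17.3 mm. I lift.

>>> arm_command([
  [[0, 0, -1], [0, 0, 0], 1],
  [[0, 0, -1], [0, 0, 0], 1],
  [[0, 0, -1.5], [0, 0, 0], 1],
  [[0, 0, -1.5], [0, 0, 0], 1],
  [[0, 0, -2], [0, 0, 0], 1],
  [[0, 0, -2], [0, 0, 0], 1],
  [[0, 0, -2], [0, 0, 0], 1],
  [[0, 0, -2], [0, 0, 0], 1],
  [[0, 0, -2], [0, 0, 0], 1],
  [[0, 0, 0], [0, 0, 0], 1],
  [[0, 0, 0], [0, 0, 0], 1],
], newtons=80)

```text
clock: 6.5
position: [0.4656, 0.3463, 0.4232]
tool_rot: [3.141, -0.001, 1.37]
force: [0.5, -0.7, -2.4]
grip_width: 0.0168
finger_force: 78.2
```

```bash
python3 - <<'E'
from h import *
togo((.449,-.104,.265),np.radians(78.5))
S=bot.grab_frame("scene");T=bot.grab_frame("top")
a=cv2.resize(S["frame"][80:260,90:270],(500,500),interpolation=cv2.INTER_CUBIC)
cv2.imwrite("pics/s4.png",a[:,:,::-1])
E
```

```text
t 6.5 grip [0.4656 0.3464 0.2685] rot [ 3.1413e+00 -7.0000e-04  1.3698e+00] F [ 0.5 -0.7 -2.4] M [-0.02 -0.    0.01] w 0.0168 q7 -0.75
togo cm [-44.46   7.36   0.32] tilt [ 4.e-04  6.e-04 -1.e+00] dyaw tool -0.0003
```

View pics/s4.png

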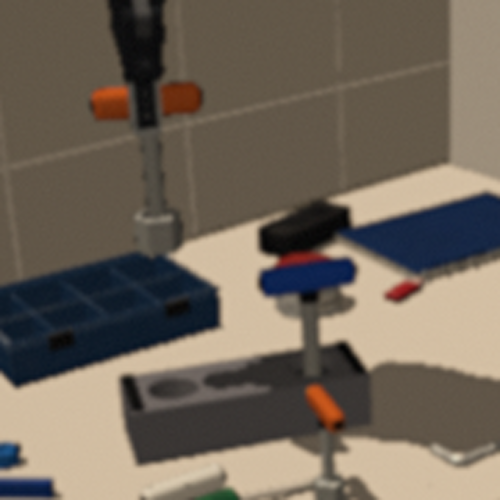

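The key hangs clear and near upright, with its hexagon at crop (157,235). I carry it to the bore.

>>> arm_command([
  [[-1, 0.2, 0], [0, 0, 0], 1],
  [[-2, 0.3, 0], [0, 0, 0], 1],
  [[-2.4, 0.4, 0], [0, 0, 0], 1],
  [[-2.4, 0.4, 0], [0, 0, 0], 1],
  [[-2.4, 0.4, 0], [0, 0, 0], 1],
  [[-2.4, 0.4, 0], [0, 0, 0], 1],
  [[-2.4, 0.4, 0], [0, 0, 0], 1],
  [[-2.4, 0.4, 0], [0, 0, 0], 1],
  [[-2.4, 0.4, 0], [0, 0, 0], 1],
  [[-2.4, 0.4, 0], [0, 0, 0], 1],
  [[-2.4, 0.4, 0], [0, 0, 0], 1],
  [[-2.4, 0.4, 0], [0, 0, 0], 1],
  [[-2.4, 0.4, 0], [0, 0, 0], 1],
  [[-2.4, 0.4, 0], [0, 0, 0], 1],
  [[-2.4, 0.4, 0], [0, 0, 0], 1],
  [[-2.4, 0.4, 0], [0, 0, 0], 1],
  [[-2.4, 0.4, 0], [0, 0, 0], 1],
  [[-2.4, 0.4, 0], [0, 0, 0], 1],
  [[-2.4, 0.4, 0], [0, 0, 0], 1],
  [[-1.2, 0.2, 0], [0, 0, 0], 1],
])

```text
clock: 8.6
position: [0.4484, -0.1119, 0.4224]
tool_rot: [-3.141, 0.001, 1.367]
force: [0.9, 0.2, -2.4]
grip_width: 0.0168
finger_force: 78.1
```

>>> arm_command([
  [[-1, 0.2, 0], [0, 0, 0], 1],
  [[-0.8, 0.1, 0], [0, 0, 0], 1],
  [[0, 0, 0], [0, 0, 0], 1],
  [[0, 0, 0], [0, 0, 0], 1],
])

```text
clock: 9.0
position: [0.4487, -0.1274, 0.4226]
tool_rot: [-3.141, -0.0, 1.37]
force: [-0.2, 0.2, -2.4]
grip_width: 0.0168
finger_force: 78.1
```

```bash
python3 - <<'E'
from h import *
togo((.449,-.104,.20),np.radians(78.5))
s=bot.observe();g=s["position"]-[0,0,bot.grip_point_offset]
S=bot.grab_frame("scene")
c=(260,80,120,130);k=5
im=cv2.resize(S["frame"][80:200,260:400],(700,600),interpolation=cv2.INTER_CUBIC)[:,:,::-1].copy()
for z in(0,-.02,-.04,-.06,-.084,-.11):
    p=(proj(S,g+[0,0,z])-[260,80])*5; cv2.circle(im,tuple(int(v) for v in p),3,(0,255,0),-1)
b=np.array([np.cos(s["tool_rot"][2]),np.sin(s["tool_rot"][2]),0])*.038
for q in(b,-b): cv2.circle(im,tuple(int(v) for v in (proj(S,g+q)-[260,80])*5),3,(255,0,255),-1)
cv2.circle(im,tuple(int(v) for v in (proj(S,(.449,-.104,.052))-[260,80])*5),3,(0,0,255),-1)
cv2.imwrite("pics/s5.png",im)
E
```

```text
t 9.0 grip [ 0.4487 -0.1274  0.2679] rot [-3.1413e+00 -1.0000e-04  1.3699e+00] F [-0.2  0.2 -2.4] M [ 0.02 -0.04  0.02] w 0.0168 q7 0.16
togo cm [ 2.3  -0.43  6.79] tilt [-2.e-04  2.e-04 -1.e+00] dyaw tool -0.0001
```

View pics/s5.png

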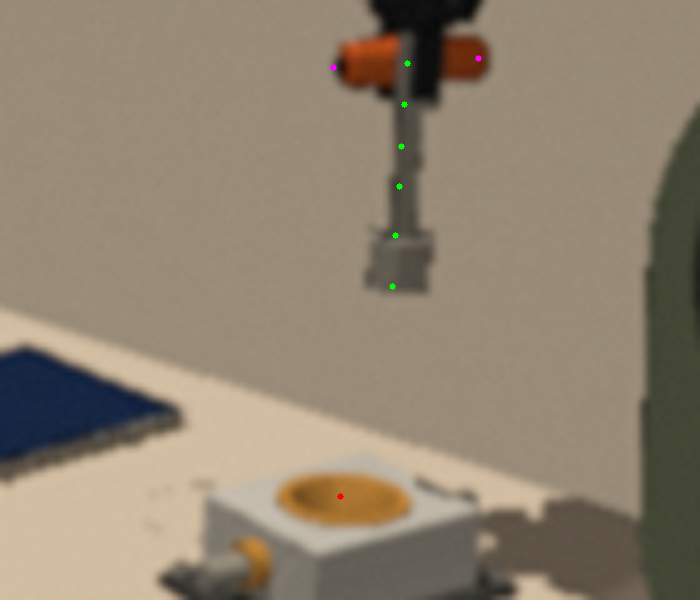

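The key is upright along the projected axis (green). It sits 23 mm past the bore centre at crop (343,498), because I overcounted the rows. I shift back and descend to just above the funnel.

>>> arm_command([
  [[1.2, -0.2, 1.5], [0, 0, 0], 1],
  [[1.1, -0.2, 1.5], [0, 0, 0], 1],
  [[0, 0, 2.5], [0, 0, 0], 1],
  [[0, 0, 2.5], [0, 0, 0], 1],
  [[0, 0, 2], [0, 0, 0], 1],
  [[0, 0, 1], [0, 0, 0], 1],
  [[0, 0, 0.3], [0, 0, 0], 1],
  [[0, 0, 0.3], [0, 0, 0], 1],
  [[0, 0, 0], [0, 0, 0], 1],
  [[0, 0, 0], [0, 0, 0], 1],
])

```text
clock: 10.05
position: [0.4496, -0.1044, 0.3073]
tool_rot: [3.141, -0.0, 1.37]
force: [0.3, 0.6, -1.7]
grip_width: 0.0173
finger_force: 78.1
```

```bash
python3 - <<'E'
from h import *
togo((.449,-.104,.13),np.radians(78.5))
S=bot.grab_frame("scene")
im=cv2.resize(S["frame"][110:210,270:390],(720,600),interpolation=cv2.INTER_CUBIC)[:,:,::-1]
cv2.imwrite("pics/s6.png",im)
E
```

```text
t 10.05 grip [ 0.4497 -0.1044  0.1526] rot [ 3.1407e+00 -2.0000e-04  1.3699e+00] F [ 0.3  0.6 -1.7] M [-0.    0.04  0.05] w 0.0173 q7 0.25
togo cm [ 0.02 -0.08  2.26] tilt [ 9.e-04  1.e-04 -1.e+00] dyaw tool -0.0002
```

View pics/s6.png

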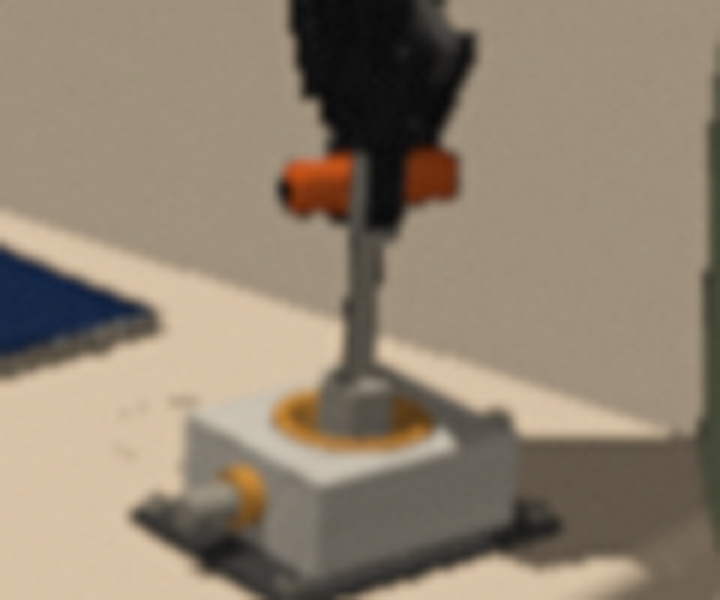

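The hexagon sits centred in the funnel at crop (356,410). I descend gently and watch the force.

>>> arm_command([
  [[0, 0, 0.3], [0, 0, 0], 1],
  [[0, 0, 0.3], [0, 0, 0], 1],
  [[0, 0, 0.2], [0, 0, 0], 1],
  [[0, 0, 0.2], [0, 0, 0], 1],
  [[0, 0, 0], [0, 0, 0], 1],
], newtons=40)

```text
clock: 10.6
position: [0.4493, -0.1044, 0.2964]
tool_rot: [-3.141, 0.0, 1.37]
force: [0.4, -0.1, -1.7]
grip_width: 0.0167
finger_force: 78.2
```

```bash
python3 -c "
from h import *
togo((.449,-.104,.13),np.radians(78.5))"
```

```text
t 10.6 grip [ 0.4493 -0.1044  0.1417] rot [-3.1411e+00  1.0000e-04  1.3697e+00] F [ 0.4 -0.1 -1.7] M [-0.   -0.01 -0.01] w 0.0167 q7 0.26
togo cm [ 0.04 -0.03  1.17] tilt [-5.e-04 -0.e+00 -1.e+00] dyaw tool -0.0004
```

>>> arm_command([
  [[0, 0, 0.2], [0, 0, 0], 1],
  [[0, 0, 0.2], [0, 0, 0], 1],
  [[0, 0, 0.2], [0, 0, 0], 1],
  [[0, 0, 0.2], [0, 0, 0], 1],
  [[0, 0, 0], [0, 0, 0], 1],
])

```text
clock: 11.1
position: [0.4494, -0.1044, 0.2885]
tool_rot: [-3.141, 0.0, 1.37]
force: [-0.4, -0.1, -1.6]
grip_width: 0.0172
finger_force: 78.2
```

```bash
python3 -c "
from h import *
togo((.449,-.104,.13),np.radians(78.5))"
```

```text
t 11.1 grip [ 0.4493 -0.1044  0.1338] rot [-3.1413e+00  1.0000e-04  1.3697e+00] F [-0.4 -0.1 -1.6] M [ 0.03  0.03 -0.04] w 0.0172 q7 0.27
togo cm [ 0.04 -0.04  0.38] tilt [-3.e-04 -0.e+00 -1.e+00] dyaw tool -0.0004
```

>>> arm_command([
  [[0, 0, 0.2], [0, 0, 0], 1],
  [[0, 0, 0.1], [0, 0, 0], 1],
  [[0, 0, 0.1], [0, 0, 0], 1],
  [[0, 0, 0.1], [0, 0, 0], 1],
  [[0, 0, 0.1], [0, 0, 0], 1],
  [[0, 0, 0], [0, 0, 0], 1],
])

```text
clock: 11.7
position: [0.4495, -0.1044, 0.2828]
tool_rot: [3.141, -0.0, 1.37]
force: [-0.2, 0.9, 3.7]
grip_width: 0.0169
finger_force: 79.3
```

```bash
python3 -c "
from h import *
togo((.449,-.104,.13),np.radians(78.5))"
```

```text
t 11.7 grip [ 0.4496 -0.1044  0.1281] rot [ 3.1412e+00 -1.0000e-04  1.3698e+00] F [-0.2  0.9  3.7] M [ 0.12  0.18 -0.02] w 0.0169 q7 0.28
togo cm [ 0.03 -0.07 -0.19] tilt [ 4.e-04  0.e+00 -1.e+00] dyaw tool -0.0003
```

The key is on the plug face, with contact at about the expected height. I press lightly and turn in small chunks until z drops.

>>> arm_command([
  [[0, 0, 0.1], [0, 0, 0], 1],
  [[0, 0, 0], [0, 0, 0.04], 1],
  [[0, 0, 0], [0, 0, 0.04], 1],
  [[0, 0, 0], [0, 0, 0.04], 1],
  [[0, 0, 0], [0, 0, 0.04], 1],
  [[0, 0, 0], [0, 0, 0], 1],
])

```text
clock: 12.3
position: [0.4496, -0.1043, 0.2817]
tool_rot: [3.141, -0.0, 1.209]
force: [2.3, 2.6, -0.4]
grip_width: 0.0167
finger_force: 78.4
```

>>> arm_command([
  [[0, 0, 0.1], [0, 0, 0], 1],
  [[0, 0, 0.1], [0, 0, 0], 1],
  [[0, 0, 0], [0, 0, 0], 1],
])

```text
clock: 12.6
position: [0.4495, -0.1044, 0.2796]
tool_rot: [3.142, -0.0, 1.21]
force: [2.6, 1.6, -2.9]
grip_width: 0.0165
finger_force: 78.3
```

It dropped in, with z falling and no axial force. I follow it down.

>>> arm_command([
  [[0, 0, 0.1], [0, 0, 0], 1],
  [[0, 0, 0.1], [0, 0, 0], 1],
  [[0, 0, 0.1], [0, 0, 0], 1],
  [[0, 0, 0.1], [0, 0, 0], 1],
  [[0, 0, 0.1], [0, 0, 0], 1],
  [[0, 0, 0.1], [0, 0, 0], 1],
  [[0, 0, 0], [0, 0, 0], 1],
])

```text
clock: 13.3
position: [0.4494, -0.1044, 0.2736]
tool_rot: [-3.142, 0.0, 1.21]
force: [2.4, 3.1, -2.9]
grip_width: 0.0171
finger_force: 78.3
```

>>> arm_command([
  [[0, 0, 0.1], [0, 0, 0], 1],
  [[0, 0, 0.1], [0, 0, 0], 1],
  [[0, 0, 0.1], [0, 0, 0], 1],
  [[0, 0, 0], [0, 0, 0], 1],
])

```text
clock: 13.7
position: [0.4497, -0.1045, 0.2712]
tool_rot: [3.141, -0.001, 1.21]
force: [1.9, 4.8, 14.7]
grip_width: 0.0167
finger_force: 80.7
```

The key bottomed 12 mm below the face, at the depth predicted for home. I release and retreat upward.

>>> arm_command([
  [[0, 0, -0.1], [0, 0, 0], 1],
  [[0, 0, 0], [0, 0, 0], 1.8],
  [[0, 0, 0], [0, 0, 0], 2.5],
  [[0, 0, 0], [0, 0, 0], 4],
  [[0, 0, 0], [0, 0, 0], 6],
  [[0, 0, 0], [0, 0, 0], 7],
  [[0, 0, 0], [0, 0, 0], 7],
  [[0, 0, 0], [0, 0, 0], 7],
  [[0, 0, -1], [0, 0, 0], 7],
  [[0, 0, -2], [0, 0, 0], 7],
  [[0, 0, -3], [0, 0, 0], 7],
  [[0, 0, -3], [0, 0, 0], 7],
  [[0, 0, -3], [0, 0, 0], 7],
  [[0, 0, -3], [0, 0, 0], 7],
  [[0, 0, 0], [0, 0, 0], 7],
  [[0, 0, 0], [0, 0, 0], 7],
])

```text
clock: 15.3
position: [0.4492, -0.1044, 0.4225]
tool_rot: [3.14, -0.001, 1.21]
force: [0.4, 0.5, -0.4]
grip_width: 0.07
finger_force: 0.0
```

```bash
python3 - <<'E'
from h import *
togo((.449,-.104,.118))
S=bot.grab_frame("scene");T=bot.grab_frame("top")
a=cv2.resize(S["frame"][90:210,270:390],(560,560),interpolation=cv2.INTER_CUBIC)[:,:,::-1].copy()
p=(proj(S,(.4495,-.1044,.118))-[270,90])*560/120;cv2.circle(a,tuple(int(v) for v in p),3,(0,255,0),-1)
cv2.imwrite("pics/s7.png",a)
E
```

```text
t 15.3 grip [ 0.4495 -0.1043  0.2678] rot [ 3.1404e+00 -9.0000e-04  1.2100e+00] F [ 0.4  0.5 -0.4] M [ 0.    0.01 -0.01] w 0.07 q7 -0.02
togo cm [-0.   -0.07 14.98] tilt [ 1.4e-03  5.0e-04 -1.0e+00] dyaw tool None
```

View pics/s7.png

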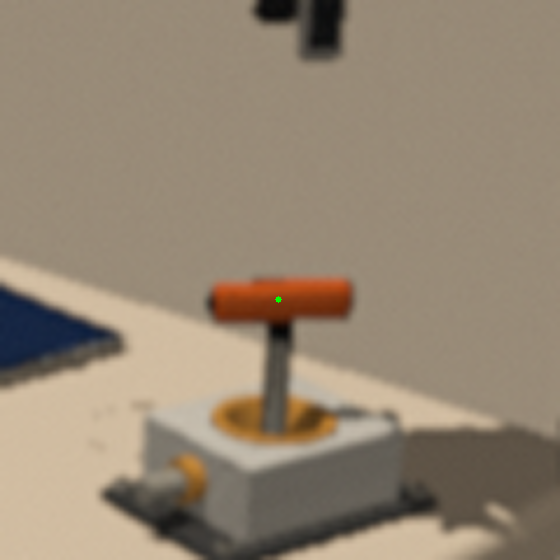

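The bar stands at crop (281,299), on the projected home point with z = 0.118. It is upright, the hexagon is out of sight and the gripper is clear.

```bash
python3 -c "
from workcell import bot
print(bot.job_done())"
```

```text
the job is handed in; nothing more can be done
None
```

The orange hex key is standing upright and released in the valve block's bore. Its hexagon went 12 mm below the plug face, which is fully home, and the blue tool was left in the stand; the job was handed in at about 15.4 s of the 48 s allowed.

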